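Screw the boiler cap onto a steam espresso maker

TASK

The steam espresso maker's boiler has been filled: pick up its black screw cap, set it level on the filler neck and, pressing lightly, turn it backwards (anticlockwise) until it drops into the thread starts. Then screw it down clockwise until it is fully home on the rim, only just snug, and let go. Never force the thread - if it binds straight away, back off again - and leave the cup, pitcher, tamper and dosing cup where they stand.

Things in the scene. Friction and masses are not known exactly. Their poses are not given: they have to be found in the camera images.
- espresso_maker: compact steam espresso maker, steel sides, black foot and deck; 200 long, 150 wide, deck 153 high with a wire rail (14 mm) round its edge; steam pipe on its left. Heavy: it does not move. Origin on the worktop under the axis of the filler neck, which is the middle of the machine; x points to its back, z up
- neck_rim (a point): centre of the rim (flat top face) of the upright steel filler neck, 187 above the worktop; z up along the neck. The neck is 44 in diameter, its rim chamfered, 34 tall. It has three equal right-hand outside threads, 54 over the threads, lead 27 mm a turn, so the cap sinks 27 mm per clockwise turn
- neck_foot (a point): foot of the neck on the deck, 34 under neck_rim. Each thread begins with a blunt end 8 mm under the rim; 9 mm further anticlockwise a 3.5 mm upright stop stands on the thread beneath. The pocket between blunt end and stop is the thread start: three, 120 degrees apart. Their bearing round the neck differs each time and no pose tells it
- cap: black plastic screw cap, about 0.12 kg, right way up on the worktop left or right of the machine. Skirt 64 diameter and 32 high, open below; on it a round ribbed grip 50 diameter, 26 high; 58 in all. Origin at the centre of its underside, z up. Clockwise from the starts it lands on the rim after 125 to 155 degrees and wedges tight some 25 degrees later
- cap_grip (a point): on the cap's axis 51 above its underside: where the TCP goes to hold the grip from above, fingertips at the skirt's shoulder. With 20 N grip it can be twisted with 0.2 to 0.5 N m before the fingers slip. Running it takes under 0.1 N m at a 3 to 4 N press; 0.2 N m means it binds or is tight, 0.3 N m of tightening already puts some 60 N into the thread
- cap_lugs (a point): centre of the three lugs inside the skirt (4 mm pins 120 degrees apart, 3 above the underside, 1 mm play to the neck). Set on, they rest on the threads: anticlockwise the cap climbs, up to 120 degrees, then drops about 8 mm into the starts and meets the stops. Clockwise from elsewhere they jam on the stops. A lug set on top of a stop steps off it with a false drop of 3 mm
- cap_seal (a point): centre of the sealing face inside the cap, 28 above its underside, z along the cap's axis. Its height over neck_rim: 12 to 19 mm while the lugs stand on threads or stops, 9.5 to 11.3 mm once dropped into the starts, 0 when home
- cup: small white cup with blue-green dots, 55 high, on the drip grate under the machine's head; origin under its centre
- pitcher: steel milk pitcher, 95 x 77 x 102, on the side of the machine where the cap is not; origin under its centre
- tamper: coffee tamper, steel foot 58 diameter, dark wooden grip, 94 high, at the back right; origin under its centre
- dosing_cup: small steel dosing cup, 58 diameter, 50 high, at the back left; origin under its centre

How it is judged:
At the end, for the whole second after the job is handed in: the cap's sealing face lies within 1.5 mm of the neck's rim, its axis within 3 mm of the neck's axis and within 0.05 rad of it, and the cap is at rest (z of cap_seal in the frame of neck_rim below 0.0015 m and horizontal distance between cap_seal and neck_rim below 0.003 m and angle between the z axis of cap and the z axis of espresso_maker, either way round below 0.05 rad and linear speed of cap below 0.01 m/s); the robot touches nothing.
It fails at once if the thread was forced: cap and machine pressed on each other with over 90 N in all (contact force between cap and espresso_maker above 90 N).
It fails at once if the cup, pitcher, tamper or dosing cup was shifted by more than 30 mm (distance of any of pitcher, cup, tamper, dosing_cup from where it was at the start of the episode above 0.03 m).
It also fails if it takes over 72 s, if anything falls off the work surface, if the arm or the gripper's body presses on something with over 40 N, if the wrist force passes 120 N, or if a joint passes its speed limit or range.

ROBOT

A 7-joint arm with a two-finger parallel gripper is mounted at the origin on a cart in front of the work surface, level with it; the furniture and walls round the work are solid. World frame = base frame: x ahead of the robot, y to its left, z up, the work surface at z = 0. Lengths are in m, angles in rad, forces in N, time in s.
With the tool pointing down it reaches from about 0.4 to 0.875 m from the base axis. Payload 4.4 kg.
Tool frame: the origin (TCP) lies between the finger pads, 19 mm behind the fingertips; this is the grasp point; z points along the fingers, y is the line along which they close (so a half turn about z gives the same grasp; the last joint's range is limited). The gripper opens to 85 mm and grips with 20 to 120 N. Pads are 22 mm wide; open, the fingers measure 114 mm over their backs; the gripper's body (76 mm by 85 mm) begins 54 mm behind the grasp point. The pads swing forward as they close: fully open they stand 13 mm farther back than shut.
Start: joints at [-1.239, 0.628, 0.038, 1.517, -0.027, 0.996, -0.02], TCP at [0.252, 0.599, 0.25] pointing down, gripper open.
Joint ranges: [-3.06, 3.06], [-0.37, 2.12], [-1.25, 1.32], [0.18, 2.47], [-1.1, 4.24], [0.23, 1.98], [-2.94, 2.94]. Speed limits (rad/s): [2.57, 2.57, 3.14, 3.14, 3.14, 3.14, 3.14].

INTERFACE

Orientations are given as a unit quaternion [w, x, y, z].
In Python, from bench import * gives the robot as it stands.
- The arm moves only by the tool step_arm, never from a script. Its argument "rows" is a list of rows, each an object with "linear": the shift along the tool's x, y, z in mm, a list of three; "spin": the turn about the tool's z in degrees. A call has 1 to 5 rows; each row is the pose to reach, as a shift and turn from the pose commanded when the call began, along the tool's axes at that moment; what a row does not reach only later rows make up. A row lasts 1/12 s, in which the tool goes at most 41.7 mm and 7.16 degrees, less where a joint would pass 70% of its speed; a pose out of reach is approached as far as the arm can. A call with a gripper value outside its range is refused whole. "hand" is the opening, from 0 (shut) to 1 (fully open), set as the call begins (left out, the last holds). The fingers move at their own pace and stop on an object; "squeeze" is the grip in N (left out, the last holds). Time passes only in rows, so rows that repeat a pose let the fingers close. It gives the time, the measured TCP pose, the force, the opening and the grip force at its end, in the units of the state.
- read_state(): the state, without advancing time (a new reading comes with each control period).
- capture(name): name is "scene" or "side" or "wrist"; returns (picture, depth): 420x560x3 uint8, red, green, blue; 420x560 float32, m along the optical axis (not along the pixel's ray), 0 where there is no reading.
- camera_params(name): a dict with "intrinsics" (3x3 intrinsics, pixels), "k1" (the pictures are not rectified: a ray, as slopes to the right and down, at radius r is drawn at 1 + k1 r^2 times it, then the intrinsics apply), "view" (4x4, takes a point from world to camera coordinates); the wrist camera has in their place "T_tool_cam" (4x4, takes a point from camera to tool coordinates, whose origin is the TCP and whose axes are the flange's). Camera axes: x right, y down, z forward; pixel columns grow to the right and rows downward; lengths in m; the calibration is good to about 2 mm. A picture is of the moment at which its call begins: read the wrist's pose just before it. camera_params takes no time and is no camera call.
- job_done(): hands the job in; it is judged then, once.
The state is a dict: "clock": time; "joint_pos": joint angles; "dq": joint speeds; "joint_torque": joint torques, N m; "tcp_pos": TCP position; "tool_rot": TCP orientation; "force": force on the tool from outside, world axes, zero at the start; "wrist_torque": the same for the moment, N m; "gripper_width": finger opening in m; "grasp_force": force on a finger pad.
Only numpy, scipy, OpenCV 4.12 (cv2) and the standard library are available. Lean on these libraries where they do the work, as an engineer would, in place of code of your own. Each camera call takes 0.05 s, during which the arm holds its last target. There are 200 camera calls.

## Working session

There is one attempt and no reset: what is moved stays moved. The work goes in short steps, Python scripts to look and compute and a tool call to move; the robot and the scene stay as the last step left them, time stands still between calls to the robot, and variables do not carry over. Pictures are saved under pics/ and viewed, at most 10 in all, crops included, and the job is handed in when it is done.

Besides the shell and the picture viewer there is one more tool, called after "Emit:" as name(argument=value, ...) on one line, values as JSON. step_arm: Moves the arm, as the interface text tells. Its arguments: {"type":"object","properties":{"rows":{"type":"array"},"hand":{"type":"number"},"squeeze":{"type":"number"}},"required":["rows"]}

```bash
mkdir -p pics; ls
python3 - <<'E'
from bench import *
import cv2, numpy as np
ims=[]
for n in ("scene","side"):
    p,d=capture(n); np.savez(f"{n}.npz",p=p,d=d)
    cv2.imwrite(f"pics/{n}.png",p[:,:,::-1])
    c=camera_params(n); print(n,c)
s=read_state(); print(s)
print(camera_params("wrist"))
E
```

```text
pics
scene {'intrinsics': array([[460.2381695 ,   0.        , 283.70929606],
       [  0.        , 460.2381695 , 218.45006979],
       [  0.        ,   0.        ,   1.        ]]), 'k1': -0.04038136298925244, 'view': array([[ 0.53764966, -0.8431359 ,  0.00739551, -0.28223501],
       [-0.38355559, -0.25237739, -0.88836409,  0.3242498 ],
       [ 0.75087812,  0.47479207, -0.45908011,  0.73517032],
       [ 0.        ,  0.        ,  0.        ,  1.        ]])}
side {'intrinsics': array([[545.17403238,   0.        , 273.29708171],
       [  0.        , 545.17403238, 205.97881538],
       [  0.        ,   0.        ,   1.        ]]), 'k1': -0.13621728309142453, 'view': array([[ 0.86586274, -0.50027936, -0.00150756, -0.41778836],
       [-0.19018028, -0.32636595, -0.92591399,  0.20580848],
       [ 0.46272364,  0.80200114, -0.37773139,  1.16258156],
       [ 0.        ,  0.        ,  0.        ,  1.        ]])}
{'clock': 0.1, 'joint_pos': array([-1.23876721,  0.62930575,  0.03842695,  1.51825971, -0.02698285,
        0.99630924, -0.02000396]), 'dq': array([-6.36535057e-05, -1.36516488e-03
[... 421 characters left out ...]
.77929491, 0.98883341]), 'wrist_torque': array([ 0.01041272, -0.00323347,  0.02368075]), 'grasp_force': 0.0, 'gripper_width': 0.08530721429521229}
{'intrinsics': array([[303.95663086,   0.        , 278.44421313],
       [  0.        , 303.95663086, 203.66260444],
       [  0.        ,   0.        ,   1.        ]]), 'k1': -0.05939359360082092, 'T_tool_cam': array([[-1.22200583e-03, -9.57845308e-01, -2.87281871e-01,
         7.19896879e-02],
       [ 9.99999077e-01, -1.34096174e-03,  2.17309944e-04,
         2.10021803e-04],
       [-5.93383307e-04, -2.87281340e-01,  9.57846062e-01,
        -1.22929183e-01],
       [ 0.00000000e+00,  0.00000000e+00,  0.00000000e+00,
         1.00000000e+00]])}
```

View pics/scene.png

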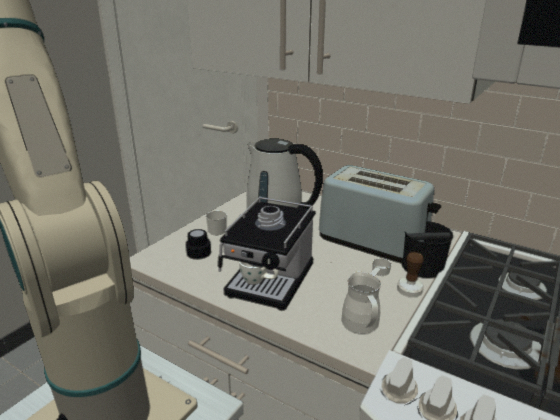

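View pics/side.png

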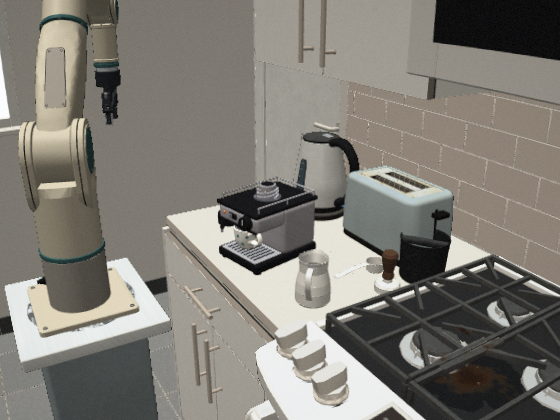

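The scene picture shows the cap at about (198,242), left of the machine, and the neck's rim at about (270,209). The side picture shows the neck at about (266,185), with the cap hidden behind the machine and the kettle behind the neck.

```bash
cat > h.py <<'E'
from bench import *
import cv2, numpy as np
from scipy.spatial.transform import Rotation as R
def cam(n,s=None):
    c=camera_params(n)
    if n=="wrist":
        T=np.eye(4); T[:3,:3]=R.from_quat(np.roll(s["tool_rot"],-1)).as_matrix(); T[:3,3]=s["tcp_pos"]
        T=T@c["T_tool_cam"]
    else: T=np.linalg.inv(c["view"])
    return c["intrinsics"],c["k1"],T
def ray(C,u,v):
    K,k,T=C
    D=np.array([k,0,0,0,0.])
    x=cv2.undistortPoints(np.array([[[u,v]]],float),K,D)[0,0]
    return T[:3,3],T[:3,:3]@np.array([x[0],x[1],1])
def onplane(C,u,v,z):
    o,d=ray(C,u,v); return o+d*(z-o[2])/d[2]
def atdepth(C,u,v,dep):
    o,d=ray(C,u,v); return o+d*dep
def cloud(C,d):
    K,k,T=C; v,u=np.mgrid[:d.shape[0],:d.shape[1]]
    x=cv2.undistortPoints(np.stack([u,v],-1).reshape(-1,1,2).astype(float),K,np.array([k,0,0,0,0.]))[:,0]
    P=np.c_[x,np.ones(len(x))]*d.reshape(-1,1)
    P=P@T[:3,:3].T+T[:3,3]; P[d.ravel()==0]=np.nan
    return P.reshape(d.shape+(3,))
def toolshift(s,p):
    return R.from_quat(np.roll(s["tool_rot"],-1)).as_matrix().T@(np.asarray(p)-s["tcp_pos"])*1000
E
python3 - <<'E'
from h import *
for n,lst in (("scene",[(198,233,.058,"cap top"),(270,209,.187,"rim")]),("side",[(265,183,.187,"rim")])):
    f=np.load(n+".npz"); C=cam(n); P=cloud(C,f["d"])
    for u,v,z,t in lst: print(n,t,onplane(C,u,v,z),P[v,u])
    if n=="scene":
        g=f["p"].max(2)
        for nm,(u0,u1,v0,v1),(z0,z1) in (("cap",(180,218,222,262),(.05,.064)),("neck",(245,295,195,232),(.18,.195)),("shoulder",(180,218,222,262),(.024,.04))):
            q=P[v0:v1,u0:u1].reshape(-1,3); m=(q[:,2]>z0)&(q[:,2]<z1); q=q[m]
            print(nm,m.sum(),np.nanmedian(q,0),np.nanmin(q,0),np.nanmax(q,0))
    # deck extents
    q=P[190:260,215:320].reshape(-1,3) if n=="scene" else P[170:225,215:320].reshape(-1,3)
    q=q[(q[:,2]>.145)&(q[:,2]<.16)]
    r=cv2.minAreaRect((q[:,:2]*1000).astype(np.float32)); print("deck",r)
E
```

```text
scene cap top [0.4684743  0.22239202 0.058     ] [0.46890438 0.22281238 0.05767088]
scene rim [ 0.46612314 -0.00056969  0.187     ] [ 4.66704292e-01 -1.74489093e-04  1.86654898e-01]
cap 200 [0.46200124 0.22135951 0.05730337] [0.43944207 0.19911811 0.05000393] [0.49094239 0.25094459 0.05997482]
neck 178 [ 0.45894885 -0.00442965  0.18623156] [ 0.44189989 -0.02306354  0.18001073] [0.48701432 0.0186262  0.18925886]
shoulder 238 [0.45622658 0.21467515 0.03131594] [0.43362082 0.19209882 0.02409991] [0.56752737 0.27505895 0.03999912]
deck ((462.615478515625, -2.2808990478515625), (204.86343383789062, 149.3326873779297), 11.768372535705566)
side rim [0.46019801 0.00053841 0.187     ] [ 0.45821935 -0.00302216  0.18846453]
deck ((538.265869140625, 16.35913848876953), (361.85980224609375, 160.00131225585938), 15.087379455566406)
```

Emit:
step_arm(rows=[{"linear": [-30, -24, 0]}, {"linear": [-60, -48, 0]}, {"linear": [-90, -72, 0]}, {"linear": [-120, -96, 0]}, {"linear": [-150, -118, 0]}])

```text
schema error: expected keys linear, spin
```

Emit:
step_arm(rows=[{"linear": [-32, -25, 0]}, {"linear": [-64, -50, 0]}, {"linear": [-96, -75, 0]}, {"linear": [-128, -100, 0]}, {"linear": [-150, -118, 0]}])

```text
schema error: expected keys linear, spin
```

Emit:
step_arm(rows=[{"linear": [-20, -15, 0]}, {"linear": [-40, -30, 0]}, {"linear": [-40, -30, 0]}, {"linear": [-40, -30, 0]}])

```text
schema error: expected keys linear, spin
```

Run:
```python
from h import *
s=read_state(); p,d=capture("wrist"); cv2.imwrite("pics/w1.png",p[:,:,::-1])
print(s["clock"],s["tcp_pos"],s["tool_rot"],s["joint_pos"],s["force"],s["wrist_torque"])
P=cloud(cam("wrist",s),d)
import pickle; pickle.dump((s,p,d),open("w1.pkl","wb"))
q=P.reshape(-1,3); near=np.hypot(q[:,0]-.463,q[:,1]-.222)<.06
for z0,z1 in ((.052,.064),(.026,.038)):
    w=q[near&(q[:,2]>z0)&(q[:,2]<z1)]
    if len(w)>10: print(z0,len(w),np.median(w,0),cv2.minEnclosingCircle((w[:,:2]*1000).astype(np.float32)))
```

```text
0.1 [0.25158227 0.59876163 0.24914958] [-1.62289251e-04  1.97595545e-01  9.80283236e-01 -8.67205824e-04] [-1.23876721  0.62930575  0.03842695  1.51825971 -0.02698285  0.99630924
 -0.02000396] [0.41765216 0.77929491 0.98883341] [ 0.01041272 -0.00323347  0.02368075]
0.052 568 [0.46264242 0.23083117 0.05681698] ((467.7283020019531, 225.5251922607422), 25.46326446533203)
0.026 492 [0.45296563 0.24401612 0.03087976] ((468.20648193359375, 226.46624755859375), 32.35956954956055)
```

View pics/w1.png

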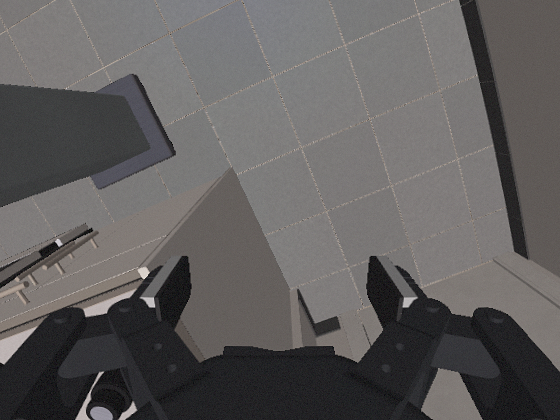

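The arm has not moved because each row needs a "spin" key. The wrist picture from the start pose shows the cap at about (105,400). The depth fit puts it at (0.468, 0.226) with grip radius 25.5 mm, matching the given 25 mm.

Emit:
step_arm(rows=[{"linear": [-30, -24, 0], "spin": 0}, {"linear": [-60, -48, 0], "spin": 0}, {"linear": [-90, -72, 0], "spin": 0}, {"linear": [-120, -96, 0], "spin": 0}, {"linear": [-150, -118, 0], "spin": 0}])

```text
clock: 0.57
tcp_pos: [0.3447, 0.4303, 0.2498]
tool_rot: [-0.0, 0.197, 0.98, -0.0]
force: [0.0, -0.1, -0.8]
gripper_width: 0.0853
grasp_force: 0.0
```

Emit:
step_arm(rows=[{"linear": [-32, -25, 0], "spin": 0}, {"linear": [-64, -50, 0], "spin": 0}, {"linear": [-96, -75, 0], "spin": 0}, {"linear": [-128, -100, 0], "spin": 0}, {"linear": [-150, -118, 0], "spin": 0}])

```text
clock: 0.98
tcp_pos: [0.4386, 0.2614, 0.25]
tool_rot: [0.0, 0.199, 0.98, -0.001]
force: [0.4, 0.2, 0.2]
gripper_width: 0.0855
grasp_force: 0.0
```

Emit:
step_arm(rows=[{"linear": [-20, -15, 0], "spin": 0}, {"linear": [-40, -30, 0], "spin": 0}, {"linear": [-40, -30, 0], "spin": 0}, {"linear": [-40, -30, 0], "spin": 0}])

```text
clock: 1.32
tcp_pos: [0.4628, 0.2207, 0.2499]
tool_rot: [0.0, 0.199, 0.98, -0.0]
force: [-0.3, 1.3, 0.8]
gripper_width: 0.0855
grasp_force: 0.0
```

```bash
cat >> h.py <<'E'
def look(name,regions):
    s=read_state(); p,d=capture("wrist"); cv2.imwrite(f"pics/{name}.png",p[:,:,::-1])
    print(s["clock"],s["tcp_pos"],s["tool_rot"],s["joint_pos"],s["force"],s["wrist_torque"])
    q=cloud(cam("wrist",s),d).reshape(-1,3)
    for x,y,z0,z1,r in regions:
        w=q[(np.hypot(q[:,0]-x,q[:,1]-y)<r)&(q[:,2]>z0)&(q[:,2]<z1)]
        if len(w)>10:
            c,rr=cv2.minEnclosingCircle((w[:,:2]*1000).astype(np.float32)); print(z0,len(w),np.median(w,0),c,rr,"shift",toolshift(s,[c[0]/1000,c[1]/1000,np.median(w[:,2])]))
    return s,p,d
E
python3 - <<'E'
from h import *
look("w2",[(.468,.225,.052,.064,.05),(.468,.225,.026,.036,.05),(.463,-.002,.18,.192,.03)])
E
```

```text
1.3167 [0.46283565 0.22069551 0.24988201] [ 4.25119439e-06  1.99443027e-01  9.79909395e-01 -2.36593798e-04] [-0.54044584  0.43348887  0.05736758  1.89690552 -0.03267138  0.81238647
  0.70332455] [-0.27751066  1.30642968  0.78007073] [ 0.0229662   0.03459304 -0.01371712]
0.052 1657 [0.46806401 0.22534959 0.05707171] (469.154541015625, 224.87152099609375) 25.44727897644043 shift [ -4.16410368   6.40274693 192.80778958]
0.026 639 [0.450863   0.23375717 0.03086757] (468.6025390625, 225.0904998779297) 32.193782806396484 shift [ -3.5677322    6.40064862 219.01187291]
0.18 1223 [0.45954614 0.00080883 0.18592269] (466.5085754394531, -0.11438757926225662) 21.915090560913086 shift [ -89.68260637 -201.77813473   64.06175517]
```

View pics/w2.png

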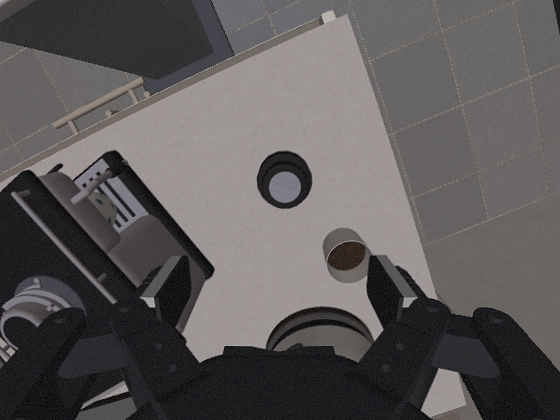

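The wrist picture shows the cap's top at about (285,185), giving (0.469, 0.225) with radii 25.4 and 32.2 mm as specified. The dosing cup is at (347,250), outside the fingers' sweep, and the neck is at the lower left, about (0.4665, 0.000). I'll descend next.

Emit:
step_arm(rows=[{"linear": [-4, 6, 35], "spin": 0}, {"linear": [-4, 6, 70], "spin": 0}, {"linear": [-4, 6, 105], "spin": 0}, {"linear": [-4, 6, 130], "spin": 0}, {"linear": [-4, 6, 150], "spin": 0}], hand=1)

```text
clock: 1.78
tcp_pos: [0.4662, 0.2276, 0.0977]
tool_rot: [-0.001, 0.196, 0.981, -0.0]
force: [0.1, 0.5, -0.2]
gripper_width: 0.0854
grasp_force: 0.0
```

Emit:
step_arm(rows=[{"linear": [0, 0, 15], "spin": 0}, {"linear": [0, 0, 30], "spin": 0}, {"linear": [0, 0, 40], "spin": 0}, {"linear": [0, 0, 48], "spin": 0}, {"linear": [0, 0, 48], "spin": 0}])

```text
clock: 2.2
tcp_pos: [0.4671, 0.2269, 0.0507]
tool_rot: [-0.001, 0.197, 0.98, -0.0]
force: [-0.0, 0.2, 0.5]
gripper_width: 0.0852
grasp_force: 0.0
```

Emit:
step_arm(rows=[{"linear": [0, 0, 0], "spin": 0}, {"linear": [0, 0, 0], "spin": 0}, {"linear": [0, 0, 0], "spin": 0}, {"linear": [0, 0, 0], "spin": 0}, {"linear": [0, 0, 0], "spin": 0}], hand=0, squeeze=20)

```text
clock: 2.62
tcp_pos: [0.4686, 0.2265, 0.0529]
tool_rot: [0.001, 0.198, 0.98, 0.0]
force: [-1.1, -1.6, 6.6]
gripper_width: 0.0495
grasp_force: 20.7
```

Emit:
step_arm(rows=[{"linear": [0, 0, 0], "spin": 0}, {"linear": [0, 0, 0], "spin": 0}, {"linear": [0, 0, 0], "spin": 0}, {"linear": [0, 0, 0], "spin": 0}, {"linear": [0, 0, 0], "spin": 0}])

```text
clock: 3.03
tcp_pos: [0.4686, 0.2265, 0.053]
tool_rot: [0.0, 0.198, 0.98, 0.0]
force: [-1.9, 0.0, 6.3]
gripper_width: 0.049
grasp_force: 20.7
```

Emit:
step_arm(rows=[{"linear": [0, 0, -20], "spin": 0}, {"linear": [0, 0, -55], "spin": 0}, {"linear": [0, 0, -90], "spin": 0}, {"linear": [0, 0, -125], "spin": 0}, {"linear": [0, 0, -160], "spin": 0}])

```text
clock: 3.45
tcp_pos: [0.4678, 0.226, 0.2137]
tool_rot: [-0.0, 0.198, 0.98, -0.0]
force: [0.7, 0.7, -1.6]
gripper_width: 0.0491
grasp_force: 21.8
```

Emit:
step_arm(rows=[{"linear": [0, 0, -30], "spin": 0}, {"linear": [0, 0, -55], "spin": 0}, {"linear": [-10, -24, -55], "spin": 0}, {"linear": [-22, -54, -55], "spin": 0}, {"linear": [-34, -84, -55], "spin": 0}])

```text
clock: 3.87
tcp_pos: [0.4668, 0.1353, 0.2677]
tool_rot: [0.001, 0.196, 0.981, 0.0]
force: [0.4, -0.3, -1.1]
gripper_width: 0.0491
grasp_force: 22.0
```

Emit:
step_arm(rows=[{"linear": [-13, -31, 0], "spin": 0}, {"linear": [-26, -62, 0], "spin": 0}, {"linear": [-38, -93, 0], "spin": 0}, {"linear": [-47, -115, 0], "spin": 0}, {"linear": [-52, -125, 0], "spin": 0}])

```text
clock: 4.28
tcp_pos: [0.4656, -0.0039, 0.2672]
tool_rot: [0.0, 0.2, 0.98, -0.001]
force: [0.8, 0.1, -1.3]
gripper_width: 0.0491
grasp_force: 22.0
```

Emit:
step_arm(rows=[{"linear": [0, 0, 0], "spin": 6}, {"linear": [0, 0, 0], "spin": 12}, {"linear": [0, 0, 0], "spin": 18}, {"linear": [0, 0, 0], "spin": 24}, {"linear": [0, 0, 0], "spin": 30}])

```text
clock: 4.7
tcp_pos: [0.4662, 0.0002, 0.2671]
tool_rot: [-0.0, 0.447, 0.894, 0.0]
force: [-0.2, 0.2, -1.6]
gripper_width: 0.0495
grasp_force: 21.9
```

Emit:
step_arm(rows=[{"linear": [0, 0, 0], "spin": 6}, {"linear": [0, 0, 0], "spin": 12}, {"linear": [0, 0, 0], "spin": 18}, {"linear": [0, 0, 0], "spin": 24}, {"linear": [0, 0, 0], "spin": 24}])

```text
clock: 5.12
tcp_pos: [0.4662, 0.0004, 0.267]
tool_rot: [-0.0, 0.622, 0.783, -0.0]
force: [0.7, 0.5, -1.0]
gripper_width: 0.0494
grasp_force: 21.9
```

Run:
```python
from h import *
s,p,d=look("w3",[(.4665,0,.18,.192,.03)])
print(s["gripper_width"],s["grasp_force"],toolshift(s,[.4665,0,.24]))
S=[]
for n in("scene","side"):
    a,dd=capture(n); C=cam(n); P=cloud(C,dd)
    np.savez(n+"2.npz",p=a,d=dd)
    c=a[150:240,210:330] ; S.append(cv2.resize(c,None,fx=4,fy=4))
cv2.imwrite("pics/s3.png",np.vstack(S)[:,:,::-1][:, :])
print(np.vstack(S).shape)
cv2.imwrite("pics/s3.png",cv2.resize(np.hstack(S),(800,300))[:,:,::-1])
```

```text
5.1167 [4.66172278e-01 3.61468593e-04 2.66983594e-01] [-6.54703180e-05  6.22127322e-01  7.82916076e-01 -8.90699902e-05] [-0.31811791  0.36120908  0.34700558  1.99540733 -0.16631074  0.81198065
  0.35099571] [ 0.7421649   0.4935693  -0.97471268] [-0.04397435  0.0163141   0.01091462]
0.04944189198393935 21.909158527851105 [-0.42593676  0.24355003 26.98354458]
(720, 480, 3)
```

View pics/s3.png

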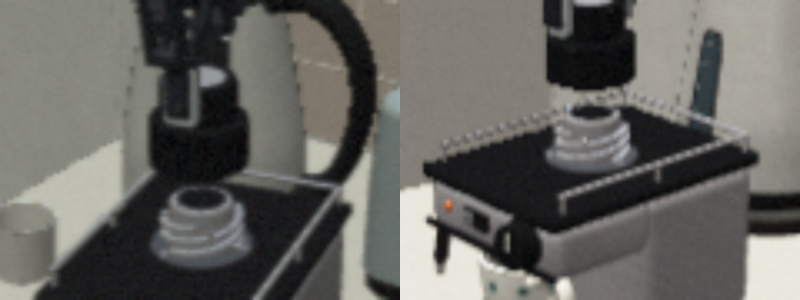

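The crop shows the cap over the neck in both views. In the left (scene) view the skirt is centred near x=199 and the rim near x=206. I'll check that offset numerically.

Run:
```python
from h import *
from scipy.optimize import least_squares
for n in("scene","side"):
    f=np.load(n+"2.npz"); C=cam(n); q=cloud(C,f["d"]).reshape(-1,3)
    near=np.hypot(q[:,0]-.466,q[:,1])<.06
    # skirt wall: fixed radius circle
    w=q[near&(q[:,2]>.218)&(q[:,2]<.24)]
    r=least_squares(lambda c:np.hypot(w[:,0]-c[0],w[:,1]-c[1])-.032,[.466,0],loss="soft_l1",f_scale=.001)
    print(n,len(w),"cap",r.x,np.std(r.fun))
    # silhouettes: skirt columns vs rim columns
    w=q[near&(q[:,2]>.182)&(q[:,2]<.19)&(np.hypot(q[:,0]-.466,q[:,1])<.026)]
    print("rim",len(w),np.median(w[:,2]),cv2.minEnclosingCircle((w[:,:2]*1000).astype(np.float32)))
    w=q[near&(q[:,2]>.158)&(q[:,2]<.18)&(np.hypot(q[:,0]-.466,q[:,1])<.03)]
    r=least_squares(lambda c:np.hypot(w[:,0]-c[0],w[:,1]-c[1])-.0245,[.466,0],loss="soft_l1",f_scale=.001)
    print("neck",len(w),r.x,np.std(r.fun))
```

```text
scene 292 cap [0.46498717 0.00107413] 0.001310064378124576
rim 165 0.18651575643469565 ((462.9142761230469, -1.640127182006836), 22.074525833129883)
neck 248 [ 4.65942559e-01 -3.92952230e-04] 0.0026283588002296862
side 238 cap [4.64804643e-01 5.04675954e-06] 0.0019576945947252723
rim 106 0.18666576407990876 ((465.02496337890625, -4.432556629180908), 21.747058868408203)
neck 191 [ 4.66022267e-01 -4.19880979e-04] 0.002903675256494538
```

Run:
```python
from h import *
def proj(n,P):
    c=camera_params(n); q=c["view"]@np.r_[P,1]; x=q[:2]/q[2]; k=1+c["k1"]*(x@x)
    return c["intrinsics"][:2,:2]@(x*k)+c["intrinsics"][:2,2]
xy=[.4662,.0004]
A=[];b=[]
for n in("scene","side"):
    f=np.load(n+"2.npz"); g=f["p"].astype(float).mean(2); d=f["d"]
    pc=proj(n,xy+[.229]); pr=proj(n,xy+[.187]); pn=proj(n,xy+[.168])
    J=np.array([proj(n,[xy[0]+.001,xy[1],.187])-pr,proj(n,[xy[0],xy[1]+.001,.187])-pr]).T
    print(n,pc,pr,pn,"J/mm",J.round(3).tolist())
    # skirt extents by depth: rows around pc
    dc=(camera_params(n)["view"]@np.r_[xy,.229,1])[2]
    for nm,p,hw,dr in (("cap",pc,26,.05),("rim",pr,26,.03),("neck",pn,26,.03)):
        for v in range(int(p[1])-3,int(p[1])+5,1):
            r=g[v,int(p[0])-hw:int(p[0])+hw]; e=np.diff(r)
            h=hw
            s=1 if nm=="cap" else -1  # cap dark, neck bright
            l=np.argmin(s*e[:h]); rr=h+np.argmax(s*e[h:])
            print(nm,v,int(p[0])-hw+l+.5,int(p[0])-hw+rr+.5,"mid",int(p[0])-hw+(l+rr)/2+.5,"w",rr-l)
```

```text
scene [269.52079798 191.17744765] [269.64973935 208.87867229] [269.70699025 216.6654372 ] J/mm [[0.258, -0.381], [-0.169, -0.112]]
cap 188 253.5 284.5 mid 269.0 w 31
cap 189 253.5 284.5 mid 269.0 w 31
cap 190 253.5 284.5 mid 269.0 w 31
cap 191 253.5 284.5 mid 269.0 w 31
cap 192 253.5 284.5 mid 269.0 w 31
cap 193 254.5 284.5 mid 269.5 w 30
cap 194 254.5 284.5 mid 269.5 w 30
cap 195 254.5 284.5 mid 269.5 w 30
rim 205 249.5 270.5 mid 260.0 w 21
rim 206 248.5 274.5 mid 261.5 w 26
rim 207 261.5 277.5 mid 269.5 w 16
rim 208 261.5 278.5 mid 270.0 w 17
rim 209 260.5 279.5 mid 270.0 w 19
rim 210 260.5 279.5 mid 270.0 w 19
rim 211 260.5 282.5 mid 271.5 w 22
rim 212 261.5 282.5 mid 272.0 w 21
neck 213 257.5 282.5 mid 270.0 w 25
neck 214 257.5 282.5 mid 270.0 w 25
neck 215 257.5 282.5 mid 270.0 w 25
neck 216 257.5 282.5 mid 270.0 w 25
neck 217 257.5 283.5 mid 270.5 w 26
neck 218 257.5 282.5 mid 270.0 w 25
neck 219 257.5 282.5 mid 270.0 w 25
neck 220 257.5 276.5 mid 267.0 w 19
side [267.11280428 165.91878868] [267.21122456 182.5898921 ] [267.25549521 190.00597457] J/mm [[0.363, -0.205], [-0.071, 
[... 155 characters left out ...]
6 253.5 280.5 mid 267.0 w 27
cap 167 253.5 280.5 mid 267.0 w 27
cap 168 253.5 280.5 mid 267.0 w 27
cap 169 253.5 280.5 mid 267.0 w 27
rim 179 266.5 268.5 mid 267.5 w 2
rim 180 266.5 281.5 mid 274.0 w 15
rim 181 259.5 273.5 mid 266.5 w 14
rim 182 259.5 290.5 mid 275.0 w 31
rim 183 256.5 275.5 mid 266.0 w 19
rim 184 249.5 275.5 mid 262.5 w 26
rim 185 254.5 275.5 mid 265.0 w 21
rim 186 246.5 277.5 mid 262.0 w 31
neck 187 247.5 278.5 mid 263.0 w 31
neck 188 256.5 278.5 mid 267.5 w 22
neck 189 255.5 278.5 mid 267.0 w 23
neck 190 256.5 278.5 mid 267.5 w 22
neck 191 256.5 278.5 mid 267.5 w 22
neck 192 256.5 278.5 mid 267.5 w 22
neck 193 255.5 278.5 mid 267.0 w 23
neck 194 254.5 278.5 mid 266.5 w 24
```

Silhouettes put the neck about 1–2 mm to −y of the cap, so I'll apply a small correction and lower in stages while watching the force.

Emit:
step_arm(rows=[{"linear": [-1, -0.5, 8], "spin": 0}, {"linear": [-1, -0.5, 16], "spin": 0}, {"linear": [-1, -0.5, 22], "spin": 0}, {"linear": [-1, -0.5, 26], "spin": 0}, {"linear": [-1, -0.5, 26], "spin": 0}])

```text
clock: 5.68
tcp_pos: [0.4654, -0.0009, 0.2397]
tool_rot: [-0.001, 0.621, 0.784, -0.001]
force: [0.4, -0.3, -2.4]
gripper_width: 0.0491
grasp_force: 21.9
```

Emit:
step_arm(rows=[{"linear": [0, 0, 2], "spin": 0}, {"linear": [0, 0, 4], "spin": 0}, {"linear": [0, 0, 5], "spin": 0}, {"linear": [0, 0, 5], "spin": 0}])

```text
clock: 6.02
tcp_pos: [0.4662, -0.0007, 0.2359]
tool_rot: [-0.0, 0.621, 0.784, -0.0]
force: [-0.3, -0.1, -0.6]
gripper_width: 0.0489
grasp_force: 21.9
```

Emit:
step_arm(rows=[{"linear": [0, 0, 1], "spin": 0}, {"linear": [0, 0, 2], "spin": 0}, {"linear": [0, 0, 2], "spin": 0}, {"linear": [0, 0, 2], "spin": 0}])

```text
clock: 6.35
tcp_pos: [0.4662, -0.0008, 0.234]
tool_rot: [-0.0, 0.621, 0.784, 0.0]
force: [-0.3, 0.2, -1.1]
gripper_width: 0.0492
grasp_force: 21.9
```

Emit:
step_arm(rows=[{"linear": [0, 0, 1], "spin": 0}, {"linear": [0, 0, 2], "spin": 0}, {"linear": [0, 0, 2], "spin": 0}, {"linear": [0, 0, 2], "spin": 0}])

```text
clock: 6.68
tcp_pos: [0.4662, -0.0008, 0.2319]
tool_rot: [-0.0, 0.621, 0.784, -0.0]
force: [0.5, -0.2, -2.0]
gripper_width: 0.0488
grasp_force: 21.9
```

Emit:
step_arm(rows=[{"linear": [0, 0, 1], "spin": 0}, {"linear": [0, 0, 2], "spin": 0}, {"linear": [0, 0, 2], "spin": 0}, {"linear": [0, 0, 2], "spin": 0}])

```text
clock: 7.02
tcp_pos: [0.4662, -0.0008, 0.2299]
tool_rot: [-0.0, 0.621, 0.784, -0.0]
force: [0.4, -0.5, -1.1]
gripper_width: 0.0495
grasp_force: 21.9
```

Emit:
step_arm(rows=[{"linear": [0, 0, 1], "spin": 0}, {"linear": [0, 0, 2], "spin": 0}, {"linear": [0, 0, 2], "spin": 0}, {"linear": [0, 0, 2], "spin": 0}])

```text
clock: 7.35
tcp_pos: [0.4664, -0.0008, 0.2283]
tool_rot: [0.0, 0.621, 0.784, 0.0]
force: [-1.4, -0.0, 2.6]
gripper_width: 0.0493
grasp_force: 22.4
```

Emit:
step_arm(rows=[{"linear": [0, 0, 1], "spin": 0}, {"linear": [0, 0, 2], "spin": 0}, {"linear": [0, 0, 2], "spin": 0}, {"linear": [0, 0, 2], "spin": 0}])

```text
clock: 7.68
tcp_pos: [0.4665, -0.0008, 0.2278]
tool_rot: [0.0, 0.621, 0.784, 0.001]
force: [-4.4, 0.1, 20.4]
gripper_width: 0.0492
grasp_force: 24.0
```

Contact came at z ≈ 0.228, a seal height of about 16 mm, so the lugs are on the threads. I'll ease the press and start anticlockwise, following the climb.

Emit:
step_arm(rows=[{"linear": [0, -0.4, -1.3], "spin": 0}, {"linear": [0, -0.4, -1.3], "spin": 0}, {"linear": [0, -0.4, -1.3], "spin": 0}])

```text
clock: 7.93
tcp_pos: [0.4664, -0.0008, 0.2281]
tool_rot: [0.0, 0.621, 0.784, 0.001]
force: [-2.5, -0.1, 9.8]
gripper_width: 0.0494
grasp_force: 22.8
```

Emit:
step_arm(rows=[{"linear": [0, 0, -0.2], "spin": -3}, {"linear": [0, 0, -0.4], "spin": -5}, {"linear": [0, 0, -0.4], "spin": -5}, {"linear": [0, 0, -0.4], "spin": -5}])

```text
clock: 8.27
tcp_pos: [0.4667, -0.001, 0.2285]
tool_rot: [0.001, 0.586, 0.81, 0.001]
force: [-0.6, 0.3, 8.3]
gripper_width: 0.0492
grasp_force: 22.8
```

```bash
cat > st.py <<'E'
from h import *
s=read_state(); Rm=R.from_quat(np.roll(s["tool_rot"],-1)).as_matrix()
print(s["clock"],"tcp",s["tcp_pos"].round(4),"F",s["force"].round(1),"M",s["wrist_torque"].round(3),"j7",s["joint_pos"][6].round(3),s["joint_torque"][6].round(3),"yaw",np.degrees(np.arctan2(Rm[1,0],Rm[0,0])).round(1),"grip",s["grasp_force"].round(1),"seal",((s["tcp_pos"][2]-.212)*1e3).round(1))
E
python3 st.py
```

```text
Traceback (most recent call last):
  File "st.py", line 3, in <module>
    print(s["clock"],"tcp",s["tcp_pos"].round(4),"F",s["force"].round(1),"M",s["wrist_torque"].round(3),"j7",s["joint_pos"][6].round(3),s["joint_torque"][6].round(3),"yaw",np.degrees(np.arctan2(Rm[1,0],Rm[0,0])).round(1),"grip",s["grasp_force"].round(1),"seal",((s["tcp_pos"][2]-.212)*1e3).round(1))
                                                                                                                                                                                                                                    ^^^^^^^^^^^^^^^^^^^^^^
AttributeError: 'float' object has no attribute 'round'
```

Emit:
step_arm(rows=[{"linear": [0, 0, -0.4], "spin": -3}, {"linear": [0, 0, -0.6], "spin": -5}, {"linear": [0, 0, -0.6], "spin": -5}])

```text
clock: 8.52
tcp_pos: [0.4666, -0.001, 0.2289]
tool_rot: [0.001, 0.55, 0.835, 0.001]
force: [-1.3, 0.3, 6.5]
gripper_width: 0.0493
grasp_force: 22.6
```

Emit:
step_arm(rows=[{"linear": [0, 0, -0.2], "spin": -3}, {"linear": [0, 0, -0.3], "spin": -4}, {"linear": [0, 0, -0.3], "spin": -4}])

```text
clock: 8.77
tcp_pos: [0.4666, -0.001, 0.2292]
tool_rot: [0.001, 0.521, 0.854, 0.001]
force: [-0.9, 0.7, 8.6]
gripper_width: 0.0489
grasp_force: 22.7
```

```bash
sed -i 's/s\["grasp_force"\].round(1)/round(s["grasp_force"],1)/' st.py; python3 st.py
```

```text
8.7667 tcp [ 0.4666 -0.001   0.2292] F [-0.9  0.7  8.6] M [-0.013  0.211 -0.021] j7 0.584 0.162 yaw 117.2 grip 22.7 seal 17.2
```

Emit:
step_arm(rows=[{"linear": [0, 0, -0.4], "spin": -3}, {"linear": [0, 0, -0.6], "spin": -5}, {"linear": [0, 0, -0.6], "spin": -5}])

```text
clock: 9.02
tcp_pos: [0.4666, -0.0009, 0.2297]
tool_rot: [0.001, 0.483, 0.876, 0.0]
force: [-0.9, -0.0, 5.5]
gripper_width: 0.0492
grasp_force: 22.5
```

Emit:
step_arm(rows=[{"linear": [0, 0, -0.2], "spin": -3}, {"linear": [0, 0, -0.3], "spin": -4}, {"linear": [0, 0, -0.3], "spin": -4}])

```text
clock: 9.27
tcp_pos: [0.4665, -0.001, 0.2299]
tool_rot: [0.001, 0.453, 0.892, 0.0]
force: [0.8, -0.2, 6.3]
gripper_width: 0.0495
grasp_force: 22.5
```

```bash
python3 st.py
```

```text
9.2667 tcp [ 0.4665 -0.001   0.2299] F [ 0.8 -0.2  6.3] M [-0.008  0.034 -0.033] j7 0.71 0.194 yaw 126.2 grip 22.5 seal 17.9
```

Emit:
step_arm(rows=[{"linear": [0, 0, -0.3], "spin": -3}, {"linear": [0, 0, -0.4], "spin": -5}, {"linear": [0, 0, -0.4], "spin": -5}])

```text
clock: 9.52
tcp_pos: [0.4665, -0.0009, 0.2303]
tool_rot: [0.001, 0.413, 0.911, 0.0]
force: [0.5, -0.7, 4.1]
gripper_width: 0.0494
grasp_force: 22.5
```

Emit:
step_arm(rows=[{"linear": [0, 0, -0.2], "spin": -3}, {"linear": [0, 0, -0.3], "spin": -4}, {"linear": [0, 0, -0.3], "spin": -4}])

```text
clock: 9.77
tcp_pos: [0.4661, -0.0004, 0.2301]
tool_rot: [0.0, 0.381, 0.924, 0.0]
force: [0.5, 1.2, 1.4]
gripper_width: 0.0495
grasp_force: 22.2
```

```bash
python3 st.py
```

```text
9.7667 tcp [ 4.661e-01 -4.000e-04  2.301e-01] F [0.5 1.2 1.4] M [ 0.407 -0.051 -0.04 ] j7 0.837 0.198 yaw 135.2 grip 22.2 seal 18.1
```

The force has fallen and a tilt moment appeared, so the lugs are at an edge. I'll lower 2 mm and look for the drop.

Emit:
step_arm(rows=[{"linear": [0, 0, 0.4], "spin": -1}, {"linear": [0, 0, 0.5], "spin": -2}, {"linear": [0, 0, 0.5], "spin": -2}])

```text
clock: 10.02
tcp_pos: [0.4657, -0.0011, 0.2294]
tool_rot: [-0.0, 0.364, 0.931, -0.0]
force: [0.7, 0.4, -0.2]
gripper_width: 0.049
grasp_force: 22.0
```

```bash
python3 st.py
```

```text
10.0167 tcp [ 0.4657 -0.0011  0.2294] F [ 0.7  0.4 -0.2] M [ 0.157 -0.149  0.055] j7 0.867 0.072 yaw 137.3 grip 22.0 seal 17.4
```

Contact has gone, so the cap is free over the thread starts. I'll lower it without turning.

Emit:
step_arm(rows=[{"linear": [0, 0, 1], "spin": 0}, {"linear": [0, 0, 2], "spin": 0}, {"linear": [0, 0, 2], "spin": 0}, {"linear": [0, 0, 2], "spin": 0}])

```text
clock: 10.35
tcp_pos: [0.4663, -0.0011, 0.2278]
tool_rot: [0.001, 0.365, 0.931, -0.0]
force: [0.1, -0.4, 2.3]
gripper_width: 0.0495
grasp_force: 22.2
```

```bash
python3 st.py
```

```text
10.35 tcp [ 0.4663 -0.0011  0.2278] F [ 0.1 -0.4  2.3] M [-0.058 -0.265  0.226] j7 0.867 -0.272 yaw 137.2 grip 22.2 seal 15.8
```

Emit:
step_arm(rows=[{"linear": [0, 0, -0.3], "spin": -1.5}, {"linear": [0, 0, 0], "spin": -3}, {"linear": [0, 0, 0], "spin": -3}])

```text
clock: 10.6
tcp_pos: [0.4651, -0.0009, 0.2272]
tool_rot: [-0.001, 0.34, 0.941, -0.0]
force: [1.2, 0.7, -1.8]
gripper_width: 0.0494
grasp_force: 21.9
```

```bash
python3 st.py
```

```text
10.6 tcp [ 0.4651 -0.0009  0.2272] F [ 1.2  0.7 -1.8] M [ 0.044 -0.108 -0.009] j7 0.911 0.2 yaw 140.3 grip 21.9 seal 15.2
```

Free again. I'll lower further.

Emit:
step_arm(rows=[{"linear": [0, 0, 1], "spin": 0}, {"linear": [0, 0, 2], "spin": 0}, {"linear": [0, 0, 2], "spin": 0}, {"linear": [0, 0, 2], "spin": 0}])

```text
clock: 10.93
tcp_pos: [0.4655, -0.0009, 0.2254]
tool_rot: [-0.0, 0.34, 0.94, -0.0]
force: [-0.0, 0.8, -1.4]
gripper_width: 0.049
grasp_force: 21.9
```

```bash
python3 st.py
```

```text
10.9333 tcp [ 0.4655 -0.0009  0.2254] F [-0.   0.8 -1.4] M [0.006 0.013 0.016] j7 0.91 -0.001 yaw 140.2 grip 21.9 seal 13.4
```

Emit:
step_arm(rows=[{"linear": [0, 0, 1], "spin": 0}, {"linear": [0, 0, 2], "spin": 0}, {"linear": [0, 0, 2], "spin": 0}, {"linear": [0, 0, 2], "spin": 0}])

```text
clock: 11.27
tcp_pos: [0.4658, -0.0008, 0.2236]
tool_rot: [-0.0, 0.34, 0.94, -0.0]
force: [-0.0, 0.4, -1.3]
gripper_width: 0.0492
grasp_force: 21.9
```

Emit:
step_arm(rows=[{"linear": [0, 0, 0.5], "spin": 0}, {"linear": [0, 0, 1], "spin": 0}, {"linear": [0, 0, 1], "spin": 0}, {"linear": [0, 0, 1], "spin": 0}])

```text
clock: 11.6
tcp_pos: [0.4658, -0.0009, 0.2227]
tool_rot: [-0.0, 0.34, 0.94, -0.0]
force: [0.0, 0.6, -1.9]
gripper_width: 0.0495
grasp_force: 21.9
```

```bash
python3 st.py
```

```text
11.6 tcp [ 0.4658 -0.0009  0.2227] F [ 0.   0.6 -1.9] M [-0.01   0.038 -0.019] j7 0.911 0.0 yaw 140.2 grip 21.9 seal 10.7
```

Emit:
step_arm(rows=[{"linear": [0, 0, 0.5], "spin": 0}, {"linear": [0, 0, 1], "spin": 0}, {"linear": [0, 0, 1], "spin": 0}, {"linear": [0, 0, 1], "spin": 0}])

```text
clock: 11.93
tcp_pos: [0.466, -0.0009, 0.222]
tool_rot: [0.0, 0.34, 0.94, 0.0]
force: [-1.4, 0.0, 4.2]
gripper_width: 0.0492
grasp_force: 22.4
```

```bash
python3 st.py
```

```text
11.9333 tcp [ 0.466  -0.0009  0.222 ] F [-1.4  0.   4.2] M [-0.046  0.193  0.02 ] j7 0.912 -0.008 yaw 140.2 grip 22.4 seal 10.0
```

The drop went through to a seal height of about 10 mm, within 9.5–11.3, so the cap is in the starts. Now clockwise, sinking 0.075 mm per degree.

Emit:
step_arm(rows=[{"linear": [0, 0, 0.2], "spin": 3}, {"linear": [0, 0, 0.4], "spin": 6}, {"linear": [0, 0, 0.6], "spin": 8}, {"linear": [0, 0, 0.6], "spin": 8}])

```text
clock: 12.27
tcp_pos: [0.4666, -0.0007, 0.2215]
tool_rot: [0.001, 0.405, 0.914, 0.0]
force: [-0.4, 1.1, 4.1]
gripper_width: 0.0493
grasp_force: 22.3
```

```bash
python3 st.py
```

```text
12.2667 tcp [ 0.4666 -0.0007  0.2215] F [-0.4  1.1  4.1] M [ 0.117 -0.101 -0.066] j7 0.799 -0.18 yaw 132.2 grip 22.3 seal 9.5
```

Emit:
step_arm(rows=[{"linear": [0, 0, 0.3], "spin": 4}, {"linear": [0, 0, 0.6], "spin": 8}, {"linear": [0, 0, 0.9], "spin": 12}, {"linear": [0, 0, 0.9], "spin": 12}])

```text
clock: 12.6
tcp_pos: [0.4665, -0.0009, 0.2205]
tool_rot: [0.001, 0.499, 0.867, 0.0]
force: [0.2, 0.1, 3.4]
gripper_width: 0.0496
grasp_force: 22.4
```

```bash
python3 st.py
```

```text
12.6 tcp [ 0.4665 -0.0009  0.2205] F [0.2 0.1 3.4] M [-0.011 -0.057 -0.168] j7 0.632 -0.399 yaw 120.1 grip 22.4 seal 8.5
```

Emit:
step_arm(rows=[{"linear": [0, 0, 0], "spin": 0}, {"linear": [0, 0, 0], "spin": 0}])

```text
clock: 12.77
tcp_pos: [0.4665, -0.0009, 0.2205]
tool_rot: [0.001, 0.498, 0.867, 0.0]
force: [1.1, 0.2, 4.2]
gripper_width: 0.0492
grasp_force: 22.4
```

```bash
python3 st.py
```

```text
12.7667 tcp [ 0.4665 -0.0009  0.2205] F [1.1 0.2 4.2] M [ 0.046 -0.176 -0.127] j7 0.634 0.125 yaw 120.3 grip 22.4 seal 8.5
```

Emit:
step_arm(rows=[{"linear": [0, 0, 0.4], "spin": 5}, {"linear": [0, 0, 0.8], "spin": 10}, {"linear": [0, 0, 1.2], "spin": 15}, {"linear": [0, 0, 1.2], "spin": 15}, {"linear": [0, 0, 1.2], "spin": 15}])

```text
clock: 13.18
tcp_pos: [0.4663, -0.0007, 0.2193]
tool_rot: [0.0, 0.607, 0.795, 0.0]
force: [0.0, 0.6, 6.2]
gripper_width: 0.0487
grasp_force: 22.6
```

Emit:
step_arm(rows=[{"linear": [0, 0, 0.4], "spin": 5}, {"linear": [0, 0, 0.8], "spin": 10}, {"linear": [0, 0, 1.1], "spin": 15}, {"linear": [0, 0, 1.1], "spin": 15}, {"linear": [0, 0, 1.1], "spin": 15}])

```text
clock: 13.6
tcp_pos: [0.4664, -0.0008, 0.2182]
tool_rot: [0.0, 0.705, 0.709, 0.0]
force: [1.3, 1.5, 5.1]
gripper_width: 0.049
grasp_force: 22.6
```

```bash
python3 st.py
```

```text
13.6 tcp [ 0.4664 -0.0008  0.2182] F [1.3 1.5 5.1] M [ 0.056 -0.108 -0.155] j7 0.222 0.086 yaw 90.3 grip 22.6 seal 6.2
```

Emit:
step_arm(rows=[{"linear": [0, 0, 0.4], "spin": 5}, {"linear": [0, 0, 0.7], "spin": 10}, {"linear": [0, 0, 1.1], "spin": 15}, {"linear": [0, 0, 1.1], "spin": 15}, {"linear": [0, 0, 1.1], "spin": 15}])

```text
clock: 14.02
tcp_pos: [0.4664, -0.0008, 0.2171]
tool_rot: [0.0, 0.792, 0.611, 0.0]
force: [0.2, 0.6, 5.7]
gripper_width: 0.0493
grasp_force: 22.6
```

Emit:
step_arm(rows=[{"linear": [0, 0, 0.4], "spin": 5}, {"linear": [0, 0, 0.7], "spin": 10}, {"linear": [0, 0, 1.1], "spin": 15}, {"linear": [0, 0, 1.1], "spin": 15}, {"linear": [0, 0, 1.1], "spin": 15}])

```text
clock: 14.43
tcp_pos: [0.4664, -0.0009, 0.216]
tool_rot: [0.0, 0.865, 0.502, 0.001]
force: [0.7, 0.0, 5.3]
gripper_width: 0.0491
grasp_force: 22.6
```

```bash
python3 st.py
```

```text
14.4333 tcp [ 0.4664 -0.0009  0.216 ] F [0.7 0.  5.3] M [ 0.023 -0.15  -0.198] j7 -0.181 0.096 yaw 60.3 grip 22.6 seal 4.0
```

Emit:
step_arm(rows=[{"linear": [0, 0, 0.4], "spin": 5}, {"linear": [0, 0, 0.7], "spin": 10}, {"linear": [0, 0, 1.1], "spin": 15}, {"linear": [0, 0, 1.1], "spin": 15}, {"linear": [0, 0, 1.1], "spin": 15}])

```text
clock: 14.85
tcp_pos: [0.4663, -0.0009, 0.2148]
tool_rot: [0.0, 0.923, 0.385, 0.0]
force: [-0.2, -0.1, 5.9]
gripper_width: 0.0498
grasp_force: 22.6
```

Emit:
step_arm(rows=[{"linear": [0, 0, 0.4], "spin": 5}, {"linear": [0, 0, 0.7], "spin": 10}, {"linear": [0, 0, 1.1], "spin": 15}, {"linear": [0, 0, 1.1], "spin": 15}, {"linear": [0, 0, 1.1], "spin": 15}])

```text
clock: 15.27
tcp_pos: [0.4662, -0.001, 0.2137]
tool_rot: [0.0, 0.965, 0.261, 0.0]
force: [1.0, 0.3, 6.0]
gripper_width: 0.0494
grasp_force: 22.6
```

```bash
python3 st.py
```

```text
15.2667 tcp [ 0.4662 -0.001   0.2137] F [1.  0.3 6. ] M [-0.021 -0.001 -0.181] j7 -0.578 0.102 yaw 30.3 grip 22.6 seal 1.7
```

Emit:
step_arm(rows=[{"linear": [0, 0, 0.3], "spin": 5}, {"linear": [0, 0, 0.7], "spin": 10}, {"linear": [0, 0, 0.7], "spin": 10}, {"linear": [0, 0, 0.7], "spin": 10}])

```text
clock: 15.6
tcp_pos: [0.4659, -0.0009, 0.2129]
tool_rot: [-0.0, 0.984, 0.176, -0.0]
force: [-0.4, -0.2, 5.7]
gripper_width: 0.0497
grasp_force: 22.6
```

```bash
python3 st.py
```

```text
15.6 tcp [ 0.4659 -0.0009  0.2129] F [-0.4 -0.2  5.7] M [ 0.064 -0.019 -0.183] j7 -0.708 0.087 yaw 20.3 grip 22.6 seal 0.9
```

Emit:
step_arm(rows=[{"linear": [0, 0, 0.2], "spin": 3}, {"linear": [0, 0, 0.4], "spin": 6}, {"linear": [0, 0, 0.4], "spin": 6}, {"linear": [0, 0, 0.4], "spin": 6}])

```text
clock: 15.93
tcp_pos: [0.466, -0.0009, 0.2125]
tool_rot: [-0.0, 0.992, 0.124, 0.0]
force: [-0.5, -0.3, 6.3]
gripper_width: 0.0492
grasp_force: 22.6
```

```bash
python3 st.py
```

```text
15.9333 tcp [ 0.466  -0.0009  0.2125] F [-0.5 -0.3  6.3] M [ 0.06   0.019 -0.192] j7 -0.786 0.13 yaw 14.3 grip 22.6 seal 0.5
```

Emit:
step_arm(rows=[{"linear": [0, 0, 0.2], "spin": 3}, {"linear": [0, 0, 0.4], "spin": 6}, {"linear": [0, 0, 0.4], "spin": 6}, {"linear": [0, 0, 0.4], "spin": 6}])

```text
clock: 16.27
tcp_pos: [0.4659, -0.0008, 0.2121]
tool_rot: [-0.0, 0.997, 0.072, 0.0]
force: [0.2, 0.5, 5.2]
gripper_width: 0.0493
grasp_force: 22.5
```

```bash
python3 st.py
```

```text
16.2667 tcp [ 0.4659 -0.0008  0.2121] F [0.2 0.5 5.2] M [ 0.099 -0.055 -0.154] j7 -0.865 0.109 yaw 8.3 grip 22.5 seal 0.1
```

Emit:
step_arm(rows=[{"linear": [0, 0, 0.2], "spin": 3}, {"linear": [0, 0, 0.3], "spin": 5}, {"linear": [0, 0, 0.3], "spin": 5}, {"linear": [0, 0, 0.3], "spin": 5}])

```text
clock: 16.6
tcp_pos: [0.4662, -0.0009, 0.212]
tool_rot: [-0.0, 1.0, 0.029, 0.0]
force: [-0.3, 0.0, 6.4]
gripper_width: 0.049
grasp_force: 22.7
```

```bash
python3 st.py
```

```text
16.6 tcp [ 0.4662 -0.0009  0.212 ] F [-0.3  0.   6.4] M [ 0.052 -0.049 -0.145] j7 -0.93 0.054 yaw 3.3 grip 22.7 seal -0.0
```

Emit:
step_arm(rows=[{"linear": [0, 0, 0.1], "spin": 2}, {"linear": [0, 0, 0.2], "spin": 4}, {"linear": [0, 0, 0.2], "spin": 4}, {"linear": [0, 0, 0.2], "spin": 4}])

```text
clock: 16.93
tcp_pos: [0.4664, -0.001, 0.2119]
tool_rot: [-0.0, 1.0, -0.006, 0.0]
force: [-0.7, 0.6, 9.0]
gripper_width: 0.0494
grasp_force: 22.8
```

```bash
python3 st.py
```

```text
16.9333 tcp [ 0.4664 -0.001   0.2119] F [-0.7  0.6  9. ] M [-0.028 -0.064 -0.021] j7 -0.982 0.046 yaw -0.7 grip 22.8 seal -0.1
```

It has landed: z has stopped at 0.212, the force is rising, and it has turned about 140° in all. I'll turn a few degrees more to snug it, without pushing down.

Emit:
step_arm(rows=[{"linear": [0, 0, -0.2], "spin": 2}, {"linear": [0, 0, -0.3], "spin": 5}, {"linear": [0, 0, -0.3], "spin": 5}, {"linear": [0, 0, -0.3], "spin": 5}])

```text
clock: 17.27
tcp_pos: [0.4663, -0.0012, 0.212]
tool_rot: [0.0, 0.999, -0.05, 0.0]
force: [-0.0, 0.2, 5.2]
gripper_width: 0.0495
grasp_force: 22.6
```

```bash
python3 st.py
```

```text
17.2667 tcp [ 0.4663 -0.0012  0.212 ] F [-0.   0.2  5.2] M [-0.057 -0.15  -0.09 ] j7 -1.048 0.002 yaw -5.7 grip 22.6 seal -0.0
```

Emit:
step_arm(rows=[{"linear": [0, 0, 0], "spin": 2}, {"linear": [0, 0, 0], "spin": 4}, {"linear": [0, 0, 0], "spin": 6}, {"linear": [0, 0, 0], "spin": 6}])

```text
clock: 17.6
tcp_pos: [0.4662, -0.0012, 0.2119]
tool_rot: [0.0, 0.995, -0.103, 0.0]
force: [0.6, -0.7, 5.9]
gripper_width: 0.0496
grasp_force: 22.6
```

```bash
python3 st.py
```

```text
17.6 tcp [ 0.4662 -0.0012  0.2119] F [ 0.6 -0.7  5.9] M [-0.131 -0.141 -0.026] j7 -1.127 -0.177 yaw -11.8 grip 22.6 seal -0.1
```

A resisting torque is now building at constant height, so it is just snug. I'll release and retreat.

Emit:
step_arm(rows=[{"linear": [0, 0, -0.4], "spin": 0}, {"linear": [0, 0, -0.4], "spin": 0}, {"linear": [0, 0, -0.4], "spin": 0}, {"linear": [0, 0, -0.4], "spin": 0}, {"linear": [0, 0, -0.4], "spin": 0}], hand=1)

```text
clock: 18.02
tcp_pos: [0.4656, -0.0008, 0.212]
tool_rot: [-0.0, 0.995, -0.103, -0.0]
force: [-0.4, -0.1, 0.2]
gripper_width: 0.0851
grasp_force: 0.0
```

Emit:
step_arm(rows=[{"linear": [0, 0, 0], "spin": 0}, {"linear": [0, 0, 0], "spin": 0}, {"linear": [0, 0, 0], "spin": 0}, {"linear": [0, 0, -3], "spin": 0}, {"linear": [0, 0, -10], "spin": 0}])

```text
clock: 18.43
tcp_pos: [0.4653, -0.0008, 0.222]
tool_rot: [0.0, 0.995, -0.103, -0.001]
force: [0.2, 0.0, 0.2]
gripper_width: 0.0857
grasp_force: 0.0
```

Emit:
step_arm(rows=[{"linear": [0, 0, -20], "spin": 0}, {"linear": [0, 0, -40], "spin": 0}, {"linear": [0, 0, -65], "spin": 0}, {"linear": [0, 0, -90], "spin": 0}, {"linear": [0, 0, -90], "spin": 0}])

```text
clock: 18.85
tcp_pos: [0.4683, -0.002, 0.3165]
tool_rot: [-0.0, 0.995, -0.103, 0.004]
force: [0.4, -0.2, 0.3]
gripper_width: 0.0858
grasp_force: 0.0
```

```bash
python3 st.py
python3 - <<'E'
from h import *
look("w4",[(.466,-.001,.21,.224,.04),(.466,-.001,.184,.198,.04)])
S=[]
for n in("scene","side"):
    a,d=capture(n); S.append(cv2.resize(a[140:260,200:340],(400,343))); q=cloud(cam(n),d).reshape(-1,3)
    w=q[(np.hypot(q[:,0]-.466,q[:,1]+.001)<.02)&(q[:,2]>.2)&(q[:,2]<.235)]
    print(n,len(w),np.percentile(w[:,2],[20,50,80]))
cv2.imwrite("pics/s4.png",np.hstack(S)[:,:,::-1])
E
```

```text
18.85 tcp [ 0.4683 -0.002   0.3165] F [ 0.4 -0.2  0.3] M [-0.033 -0.064  0.035] j7 -1.288 -0.316 yaw -11.8 grip 0.0 seal 104.5
18.85 [ 0.46828245 -0.00199321  0.31652025] [-4.61908409e-04  9.94685649e-01 -1.02886484e-01  3.82331038e-03] [-0.79124319  0.45305516  1.07062627  1.93523802 -0.46955102  1.02118255
 -1.28757739] [ 0.4451147  -0.21736464  0.34220742] [-0.03314891 -0.06418962  0.03464045]
0.21 3069 [ 0.4689496  -0.00159519  0.21602681] (467.5033264160156, -1.2914257049560547) 25.274255752563477 shift [ -1.66104697  -0.3560498  100.48455522]
0.184 1139 [ 0.48756279 -0.00743702  0.18982082] (467.47698974609375, -1.5457110404968262) 32.34163284301758 shift [-1.83160892e+00 -5.70596126e-02  1.26689530e+02]
scene 112 [0.21621938 0.21672755 0.21738836]
side 54 [0.21561949 0.21689769 0.21759184]
```

View pics/s4.png

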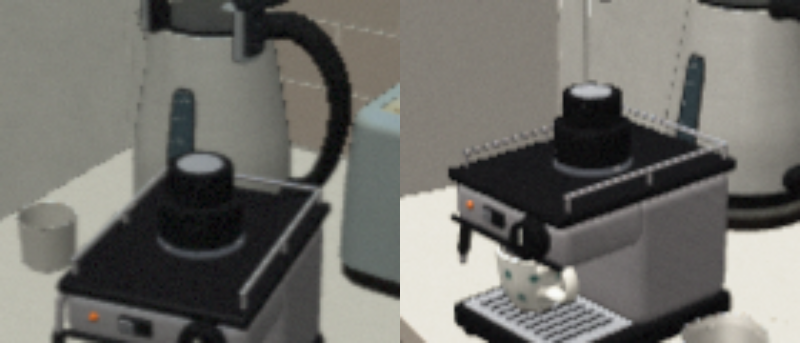

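The picture shows the cap sitting level on the neck, with nothing touching it. Its top measures 0.216–0.217 against 0.217 expected when home. I'll hand the job in.

```bash
python3 -c "
from bench import *
print(job_done())"
```

```text
the job is handed in; nothing more can be done
None
```

The cap is screwed home on the filler neck, only just snug and level. The gripper has let go and moved clear, and the job was handed in at about 19 s; no verdict was shown.

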